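# Load the lathe's blank nests by size

## Task

Load the nests for the lathe: pick out the four round aluminium blanks and stand each one upright in the nest of its own size, the smallest blank in the smallest nest and so on up to the largest, flat on the floor inside the rim. Set them down rather than dropping them, do not knock any over, and leave the two rectangular milled blocks where they are.

Things in the scene. Friction and masses are not known exactly. Their poses are not given: they have to be found in the camera images.
- blank_small: the smallest round blank: a plain solid aluminium cylinder standing upright on the bench, 24 mm in diameter and 50 mm tall, about 61 g (may vary by a quarter). Loose. Origin: centre of its underside; z axis up along the cylinder.
- blank_medium: the second smallest round blank: a plain solid aluminium cylinder standing upright on the bench, 36 mm in diameter and 50 mm tall, about 137 g (may vary by a quarter). Loose. Origin: centre of its underside; z axis up along the cylinder.
- blank_large: the second largest round blank: a plain solid aluminium cylinder standing upright on the bench, 48 mm in diameter and 50 mm tall, about 244 g (may vary by a quarter). Loose. Origin: centre of its underside; z axis up along the cylinder.
- blank_biggest: the largest round blank: a plain solid aluminium cylinder standing upright on the bench, 60 mm in diameter and 50 mm tall, about 382 g (may vary by a quarter). Loose. Origin: centre of its underside; z axis up along the cylinder.
- nest_small: the smallest nest, for the 24 mm blank: black square plate 54 mm wide, 6 mm thick, with an upright grey round rim 40 mm inside and 50 mm outside diameter, its top 18 mm above the bench; the floor inside the rim is 6 mm above the bench. Screwed down, cannot move. Origin: centre of its underside, on the rim's axis; z up; x, y along the plate's edges.
- nest_medium: the second smallest nest, for the 36 mm blank: black square plate 66 mm wide, 6 mm thick, with an upright grey round rim 52 mm inside and 62 mm outside diameter, its top 18 mm above the bench; the floor inside the rim is 6 mm above the bench. Screwed down, cannot move. Origin: centre of its underside, on the rim's axis; z up; x, y along the plate's edges.
- nest_large: the second largest nest, for the 48 mm blank: black square plate 78 mm wide, 6 mm thick, with an upright grey round rim 64 mm inside and 74 mm outside diameter, its top 18 mm above the bench; the floor inside the rim is 6 mm above the bench. Screwed down, cannot move. Origin: centre of its underside, on the rim's axis; z up; x, y along the plate's edges.
- nest_biggest: the largest nest, for the 60 mm blank: black square plate 90 mm wide, 6 mm thick, with an upright grey round rim 76 mm inside and 86 mm outside diameter, its top 18 mm above the bench; the floor inside the rim is 6 mm above the bench. Screwed down, cannot move. Origin: centre of its underside, on the rim's axis; z up; x, y along the plate's edges.
- block_square: a milled aluminium block, not to be moved: 44 x 44 mm, 50 mm tall, square from above with two small dark holes on top. Loose. Origin: centre of its underside; z up, x and y along its edges.
- block_long: a milled aluminium block, not to be moved: 30 mm (its x) by 62 mm (its y), 40 mm tall, oblong from above with a dark groove across the top. Loose. Origin: centre of its underside; z up.
There are look-alikes about, which are no part of the job. What is shaped like the blank_medium but yellow is not meant.

How it is judged:
By the outcome, as a careful person would: the job done as asked, in the order asked, and still so for the second after the job is handed in, with the robot touching nothing.
It also fails if it takes over 104 s, if anything falls off the work surface, if the arm or the gripper's body presses on something with over 40 N, if the wrist force passes 120 N, or if a joint passes its speed limit or range.

## Robot

A 6-joint arm with a two-finger parallel gripper is mounted at the origin on the work surface. World frame = base frame: x ahead of the robot, y to its left, z up, the work surface at z = 0. Lengths are in mm, angles in rad, forces in N, time in s.
With the tool pointing down it reaches from about 350 to 975 mm from the base axis. Payload 7.1 kg.
Tool frame: the origin (TCP) lies between the finger pads; the fingertips stand 17 mm ahead of it and the grasp point (between the pads) lies 2 mm behind it (tip_reach is the y of the fingertips in the tool frame, in mm); y points along the fingers, x is the direction in which the jaws open and shut, and the axes are right-handed (so a half turn about y gives the same grasp; the last joint's range is limited). The gripper opens to 88 mm and grips with 3 to 60 N. Pads are 20 mm wide; open, the fingers measure 115 mm over their backs; the gripper's body (75 mm by 178 mm) begins 61 mm behind the grasp point.
Start: joints at [1.129, 0.423, 1.63, -0, 1.089, -0.019], TCP at [256.415, 569.962, 239.675] pointing down, gripper open.
Joint ranges: [-3, 3], [-0.9, 2.11], [0.09, 2.58], [-1.31, 4.45], [0.11, 2.69], [-2.54, 2.54]. Speed limits (rad/s): [2.39, 2.39, 3.01, 3.14, 3.14, 3.14].

## Interface

Orientations are given as a rotation vector (axis times angle).
In Python, from workcell import get_obs, get_image, camera_model, close_job, silhouettes, tip_of, tip_reach gives the robot as it stands. The module is installed in compiled form; this text tells all that it offers.
- The arm moves only by the tool arm_command, never from a script. Its argument "targets" is a list of rows, each a list of 4 numbers: the shift along the tool's x, y, z in mm, then the turn about the tool's y in rad. A call has 1 to 20 rows; each row shifts and turns the commanded pose from where the row before left it, along the tool's axes as they then stand; what a row does not reach is not made up. A row lasts 1/12 s, in which the tool goes at most 41.7 mm and 7.16 degrees, less where a joint would pass 70% of its speed; a pose out of reach is approached as far as the arm can. A call is refused whole if a number of a shift passes 41.7 or a number of a turn 0.125, either way. A call with a gripper value outside its range is refused whole. "gripper" is the opening in per cent of the stroke, from 0 (shut) to 100 (fully open), set as the call begins (left out, the last holds). The fingers move at their own pace and stop on an object; the grip force is fixed at half the most. Time passes only in rows, so rows that do not move let the fingers close. It gives the time, the measured TCP pose, the force and the opening at its end, in the units of the state.
- get_obs(): the state, without advancing time (a new reading comes with each control period).
- get_image(name): name is "scene" or "top" or "wrist"; returns the picture (400x640x3 uint8, blue, green, red); there is no depth.
- camera_model(name): a dict with "mtx" (3x3 intrinsics, pixels), "position" and "orientation" of the camera in the world. Camera axes: x right, y up, looking along -z (the intrinsics and any distortion apply to the point x, -y, -z); pixel columns grow to the right and rows downward; lengths in mm; the calibration is good to about 2 mm. A picture is of the moment at which its call begins: read the wrist's pose just before it. camera_model takes no time and is no camera call; for the wrist camera it gives the pose at the moment of the call.
- close_job(): hands the job in, once; it reports no verdict.
Trained networks look in the newest picture that a camera, given by its name, has taken for a name from the list of things; names that differ only in an ending like _2 or _b are one class to them, and where a whole thing is asked for, a point or a joint stands for the part that bears it (a point fixed in the world has none). Each returns a list of dicts, best first, with "conf" (0 to 1); they miss things now and then, are a little off and sometimes report something else, mostly with a low value. They report only what shows in the picture. A call takes as long as a camera call. They do not tell look-alikes from the thing itself.
- silhouettes(camera, thing): "pixels" (400x640 bool, what is visible of it) and "at" ([column, row] in pixels, amid what is visible of it).
- tip_of(camera, thing): "at" ([column, row] in pixels: a listed point, or the origin of a listed thing).
The state is a dict: "t": time; "qpos": joint angles; "qvel": joint speeds; "joint_torque": joint torques, N m; "ee_pos": TCP position; "orientation": TCP orientation; "ft_force": force on the tool from outside, world axes, zero at the start; "moment": the same for the moment, N m; "width": finger opening in mm.
Only numpy, scipy, OpenCV 4.12 (cv2) and the standard library are available. Lean on these libraries where they do the work, as an engineer would, in place of code of your own. Each camera call takes 0.05 s, during which the arm holds its last target. There are 200 camera calls.

## Working session

There is one attempt and no reset: what is moved stays moved. The work goes in short steps, Python scripts to look and compute and a tool call to move; the robot and the scene stay as the last step left them, time stands still between calls to the robot, and variables do not carry over. Pictures are saved under pics/ and viewed, about 12 in all and at most 16, crops included, and the job is handed in when it is done.

Besides the shell and the picture viewer there is one more tool, called by a JSON object that holds its "api" and its "payload", one argument or row to a line. arm_command: Moves the arm, as the interface text tells. Its arguments: {"type":"object","properties":{"targets":{"type":"array","items":{"type":"array","items":{"type":"number"}}},"gripper":{"type":"number"}},"required":["targets"]}

```bash
mkdir -p pics; cat > h.py <<'E'
import numpy as np, cv2
from scipy.spatial.transform import Rotation as R
from workcell import *
def ori(o):
    o=np.array(o,float)
    return o if o.shape==(3,3) else R.from_rotvec(o).as_matrix()
def ray(cam,px,z):
    m=camera_model(cam); K=np.array(m["mtx"]); d=np.linalg.inv(K)@[px[0],px[1],1]
    d=ori(m["orientation"])@[d[0],-d[1],-d[2]]; p=np.array(m["position"])
    return p+d*(z-p[2])/d[2]
E
python3 - <<'E'
from h import *
for n in ("top","scene"):
    cv2.imwrite(f"pics/{n}0.png",get_image(n)); m=camera_model(n); print(n,m)
o=get_obs(); print(o["t"],o["ee_pos"],ori(o["orientation"]).round(3),o["width"])
E
```

```text
top {'mtx': array([[431.75270989,   0.        , 318.34726188],
       [  0.        , 431.75270989, 206.18035197],
       [  0.        ,   0.        ,   1.        ]]), 'position': array([ 418.00588846,  -41.00418762, 1426.75648039]), 'orientation': array([ 0.07547449, -0.04062945, -1.56557883])}
scene {'mtx': array([[374.6705482 ,   0.        , 319.63164979],
       [  0.        , 374.6705482 , 199.8476736 ],
       [  0.        ,   0.        ,   1.        ]]), 'position': array([1092.0977476 , -316.0072439 ,  805.67004902]), 'orientation': array([0.6169953 , 0.37831778, 1.03794895])}
0.1 [256.22409635 569.55552445 239.00313231] [[ 0.41  -0.001 -0.912]
 [ 0.912 -0.001  0.41 ]
 [-0.001 -1.    -0.   ]] 87.7097415755062
```

View pics/top0.png

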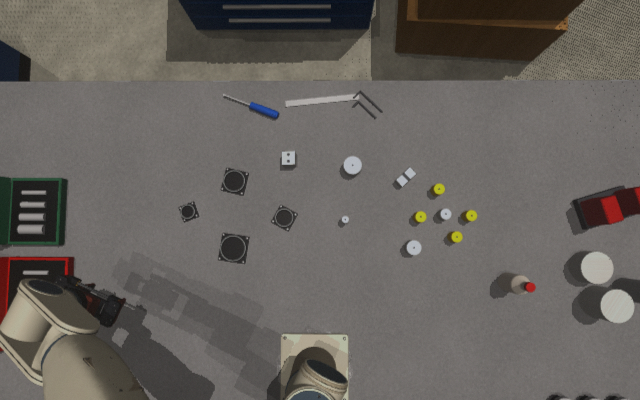

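View pics/scene0.png

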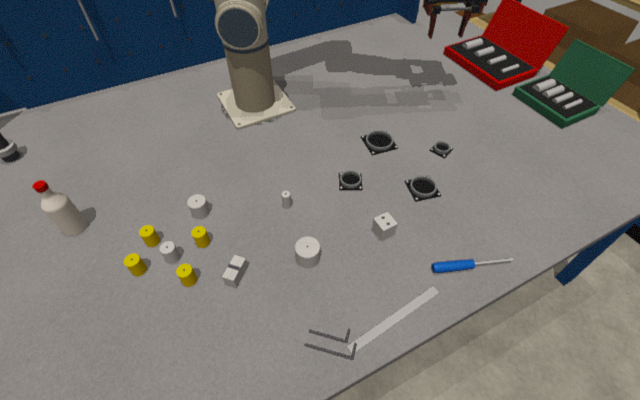

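The top picture shows the nests at about (235,181), (189,211), (284,217) and (234,248). The blanks are at (353,165), (345,219), (414,247) and (445,214), the last one ringed by four yellow look-alikes. The blocks are at (288,158) and (405,178).

```bash
python3 - <<'E'
from h import *
img=get_image("top"); get_image("scene")
for s in ("small","medium","large","biggest"):
  for k in ("blank_","nest_"):
    for cam in ("top","scene"):
        for d in tip_of(cam,k+s)[:2]: print(k+s,cam,np.round(d["at"],1),round(d["conf"],2),ray(cam,d["at"],0).round(0)[:2])
g=img[:,:].astype(float)
c=cv2.resize(img[140:270,170:490],None,fx=2.5,fy=2.5,interpolation=cv2.INTER_CUBIC); cv2.imwrite("pics/top1.png",c)
# bright-ness silhouettes of tops
for s in ("small","medium","large","biggest"):
    for d in silhouettes("top","blank_"+s)[:2]:
        ys,xs=np.nonzero(d["pixels"]); print("sil",s,round(d["conf"],2),xs.min(),xs.max(),ys.min(),ys.max(),ray("top",(xs.mean(),ys.mean()),30).round(0)[:2])
E
```

```text
blank_small top [344.  218.8] 0.62 [482. -94.]
blank_small scene [286.8 203.3] 0.63 [470. -95.]
nest_small top [191.3 212.2] 0.58 [502. 414.]
nest_small scene [442.  147.3] 0.75 [494. 430.]
blank_medium top [465.1 218. ] 0.7 [ 486. -491.]
blank_medium top [416.9 214.6] 0.64 [ 497. -334.]
blank_medium scene [189.6 279.8] 0.9 [ 574. -397.]
blank_medium scene [201.5 243.2] 0.87 [ 487. -342.]
nest_medium top [283.2 220.7] 0.59 [475. 107.]
nest_medium scene [349.2 180.1] 0.96 [477. 101.]
nest_medium scene [235.3 275.9] 0.58 [ 616. -297.]
blank_large top [406.  249.9] 0.73 [ 381. -297.]
blank_large scene [379.1 140.6] 0.74 [374. 274.]
blank_large scene [199.3 211.1] 0.69 [ 383. -317.]
nest_large top [233.9 183.1] 0.8 [600. 274.]
nest_large scene [420.9 191.3] 0.62 [610. 259.]
blank_biggest top [351.3 167.1] 0.78 [ 655. -118.]
blank_biggest top [230.1 247.1] 0.65 [387. 282.]
blank_biggest scene [306.1 258.3] 0.75 [ 652. -126.]
nest_biggest top [232.3 248.5] 0.63 [382. 275.]
nest_biggest top [290.5 163.6] 0.25 [666.  85.]
nest_biggest scene [379.4 141.1] 0.69 [377. 273.]
sil small 0.53 341 348 216 223 [478. -95.]
sil medium 0.65 462 476 210 221 [ 492. -494.]
sil medium 0.53 414 426 212 222 [ 488. -337.]
sil large 0.47 405 420 240 254 [ 390. -312.]
sil large 0.42 395 415 168 186 [ 617. -291.]
sil biggest 0.68 343 361 157 176 [ 652. -119.]
```

View pics/top1.png

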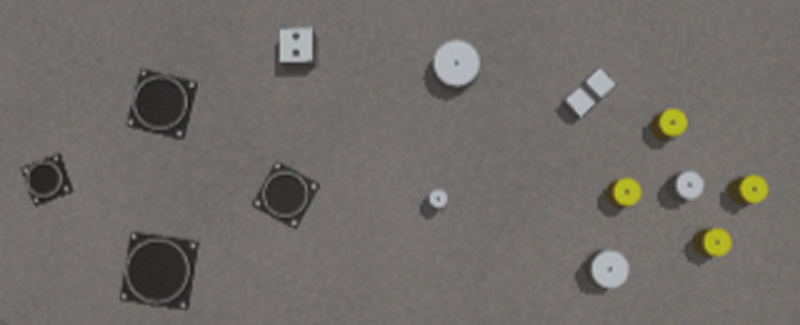

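```bash
python3 - <<'E'
from h import *
P=dict(bS=(438,199,50),bM=(689.5,184.5,50),bL=(610,269,50),bB=(457,62.5,50),nS=(44,179.5,18),nM=(285.5,194,18),nL=(161,101.5,18),nB=(158,270,18),y1=(673,122,50),y2=(627,192,50),y3=(754,189,50),y4=(717,242,50),sq=(296,45,50),lo=(590,92,40))
for k,(x,y,z) in P.items():
    p=ray("top",(170+(x+.5)/2.5-.5,140+(y+.5)/2.5-.5),z); print(k,p[:2].round(0),round(np.hypot(*p[:2])), "az",round(float(np.arctan2(p[1],p[0])),3))
m=camera_model("wrist"); o=get_obs(); r=ori(o["orientation"])
print("wristcam in tool",r.T@(np.array(m["position"])-o["ee_pos"]),(r.T@ori(m["orientation"])).round(2),m["mtx"][0,0], o["t"], o["qpos"])
E
```

```text
bS [478. -95.] 488 az -0.196
bM [ 498. -414.] 648 az -0.693
bL [ 391. -312.] 500 az -0.674
bB [ 654. -119.] 665 az -0.18
nS [503. 422.] 657 az 0.698
nM [485. 103.] 496 az 0.209
nL [607. 269.] 664 az 0.417
nB [385. 269.] 470 az 0.609
y1 [ 578. -394.] 700 az -0.599
y2 [ 488. -335.] 592 az -0.601
y3 [ 493. -495.] 698 az -0.788
y4 [ 425. -447.] 617 az -0.81
sq [677.  88.] 682 az 0.13
lo [ 618. -291.] 683 az -0.44
wristcam in tool [   0.61835157 -145.23628      73.44328705] [[ 1.    0.   -0.  ]
 [-0.    0.27 -0.96]
 [-0.    0.96  0.27]] 347.4059962203931 1.2 [ 1.12897989e+00  4.23112536e-01  1.62989214e+00  2.22139836e-05
  1.08860190e+00 -1.90068162e-02]
```

{"api": "arm_command", "payload": {
  "targets": [
    [0,0,0,0.1148],
    [0,0,0,0.1148],
    [0,0,0,0.1148],
    [0,0,0,0.1148],
    [0,0,0,0.1148],
    [0,0,0,0.1148],
    [0,0,0,0.1148],
    [0,0,0,0.1148],
    [0,0,0,0.1148],
    [0,0,0,0.1148],
    [0,0,0,0]
  ],
  "gripper": 100
}}

```text
t: 2.12
ee_pos: [256.4, 570.0, 239.7]
orientation: [-1.571, 0.003, -0.003]
ft_force: [0.3, -0.2, -0.6]
width: 87.6
```

{"api": "arm_command", "payload": {
  "targets": [
    [5,0,-14,0],
    [8,0,-25,0],
    [12,0,-35,0],
    [12,0,-36,0],
    [12,0,-36,0],
    [12,0,-36,0],
    [12,0,-36,0],
    [12,0,-36,0],
    [12,0,-36,0],
    [12,0,-36,0],
    [12,0,-36,0],
    [12,0,-36,0],
    [12,0,-36,0],
    [12,0,-36,0],
    [12,0,-36,0],
    [12,0,-36,0],
    [12,0,-36,0],
    [12,0,-36,0],
    [10,0,-30,0],
    [7,0,-21,0]
  ]
}}

```text
t: 3.78
ee_pos: [478.2, -98.2, 239.9]
orientation: [-1.571, -0.002, 0.001]
ft_force: [0.0, 0.4, 0.1]
width: 88.1
```

```bash
python3 - <<'E'
from h import *
cv2.imwrite("pics/w0.png",get_image("wrist")); o=get_obs(); print(o["t"],o["ee_pos"],ori(o["orientation"]).round(3),o["qpos"].round(2))
m=camera_model("wrist"); K=np.array(m["mtx"])
for k,p in dict(bS=(478,-95,50)).items():
    c=ori(m["orientation"]).T@(np.array(p)-m["position"]); print(k,K[0,0]*c[0]/-c[2]+K[0,2],K[1,1]*c[1]/c[2]+K[1,2])
E
```

```text
3.8333 [ 479.57004349 -100.25995084  240.01479534] [[ 1.     0.002 -0.001]
 [ 0.001 -0.002  1.   ]
 [ 0.002 -1.    -0.002]] [-0.23  0.22  1.92 -0.    0.99 -0.23]
bS 323.46170741414517 172.21348759430916
```

View pics/w0.png

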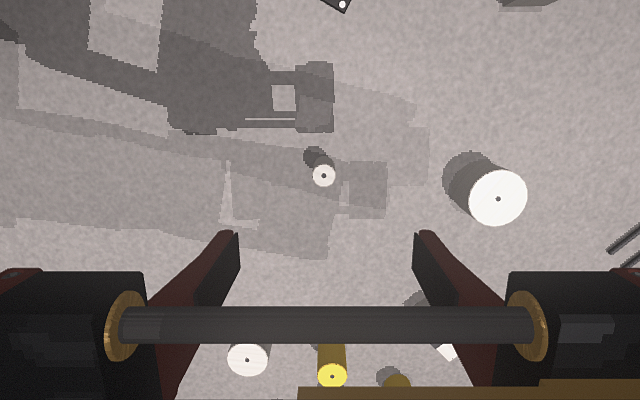

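The wrist picture shows the small blank's dot at (323.5,175), against a prediction of (323.5,172). The biggest blank is at (498,198.5) and the large one at (247.5,360).

```bash
python3 - <<'E'
from h import *
for k,p in dict(bS=(323.5,175.5),bB=(498,198.5),bL=(247.5,360),y2=(332,376.5)).items(): print(k,ray("wrist",p,50).round(1))
print(get_obs()["ee_pos"])
E
```

```text
bS [478.  -98.3  50. ]
bB [ 653.2 -121.8   50. ]
bL [ 390.2 -315.7   50. ]
y2 [ 487.9 -338.9   50. ]
[ 479.57004349 -100.25995084  240.01479534]
```

{"api": "arm_command", "payload": {
  "targets": [
    [0,0,0,0],
    [0,0,0,0],
    [0,0,0,0]
  ]
}}

```text
t: 4.08
ee_pos: [477.4, -94.3, 239.5]
orientation: [-1.57, -0.001, 0.002]
ft_force: [-0.2, 0.5, -0.3]
width: 88.0
```

```bash
python3 - <<'E'
from h import *
for i in range(3): im=get_image("wrist"); print(get_obs()["ee_pos"].round(2))
cv2.imwrite("pics/w1.png",im)
# dot: darkest pixel near blank
w=im[165:190,312:336].astype(float).mean(2); b=w>200; ys,xs=np.nonzero(b); c=(312+xs.mean(),165+ys.mean()); print(c,ray("wrist",c,50).round(1))
E
```

```text
[477.66 -94.06 239.62]
[477.84 -93.98 239.69]
[477.99 -94.02 239.73]
(np.float64(324.316715542522), np.float64(179.53372434017595)) [476.9 -95.6  50. ]
```

{"api": "arm_command", "payload": {
  "targets": [
    [0,10,-1,0],
    [0,20,0,0],
    [0,25,0,0],
    [0,25,0,0],
    [0,25,0,0],
    [0,25,0,0],
    [0,25,0,0],
    [0,20,0,0],
    [0,15,0,0],
    [0,8,0,0],
    [0,5.5,0,0],
    [0,0,0,0],
    [0,0,0,0]
  ]
}}

```text
t: 5.32
ee_pos: [478.7, -96.0, 36.4]
orientation: [-1.571, -0.001, -0.0]
ft_force: [0.8, 0.4, -0.3]
width: 87.8
```

{"api": "arm_command", "payload": {
  "targets": [
    [0,0,0,0],
    [0,0,0,0],
    [0,0,0,0],
    [0,0,0,0],
    [0,0,0,0],
    [0,0,0,0],
    [0,0,0,0],
    [0,0,0,0],
    [0,0,0,0],
    [0,0,0,0],
    [0,0,0,0],
    [0,0,0,0]
  ],
  "gripper": 0
}}

```text
t: 6.32
ee_pos: [478.3, -96.0, 36.1]
orientation: [-1.571, 0.0, 0.0]
ft_force: [-0.7, -0.4, -0.5]
width: 22.4
```

{"api": "arm_command", "payload": {
  "targets": [
    [0,-4,0,0],
    [0,-10,0,0],
    [0,-18,0,0],
    [0,-24,0,0],
    [0,-20,0,0],
    [0,-14,0,0],
    [0,-7,0,0],
    [0,-3,0,0],
    [0,0,0,0]
  ]
}}

```text
t: 7.07
ee_pos: [478.7, -96.1, 136.9]
orientation: [-1.571, -0.001, -0.001]
ft_force: [0.2, 0.3, -0.5]
width: 22.4
```

{"api": "arm_command", "payload": {
  "targets": [
    [0,0,5,0],
    [1,0,13,0],
    [1,0,22,0],
    [1.5,0,30,0],
    [1.5,0,35,0],
    [1.5,0,35,0],
    [1.5,0,35,0],
    [1.5,0,35,0],
    [1.5,0,35,0],
    [1.5,0,35,0],
    [1.5,0,35,0],
    [1.5,0,35,0],
    [1.5,0,35,0],
    [1.5,0,35,0],
    [1.5,0,32,0],
    [1.5,0,28,0],
    [1.5,0,20,0],
    [1,0,12,0],
    [0.6,0,6,0],
    [0,0,0,0]
  ]
}}

```text
t: 8.73
ee_pos: [502.5, 422.4, 135.1]
orientation: [-1.572, 0.0, 0.002]
ft_force: [1.0, 0.5, -0.2]
width: 22.2
```

{"api": "arm_command", "payload": {
  "targets": [
    [0,0,0,0],
    [0,0,0,0],
    [0,0,0,0],
    [0,0,0,0]
  ]
}}

```text
t: 9.07
ee_pos: [503.2, 421.0, 136.3]
orientation: [-1.571, 0.001, -0.001]
ft_force: [0.6, -0.4, -0.6]
width: 22.3
```

```bash
python3 - <<'E'
from h import *
im=get_image("wrist");t=get_image("scene"); o=get_obs();print(o["t"],o["ee_pos"].round(2),o["width"])
cv2.imwrite("pics/w2.png",np.vstack([im[100:],t[60:320]]))
m=camera_model("wrist"); K=np.array(m["mtx"])
for k,p in dict(nS=(503,422,18),nB=(385,269,18)).items():
    c=ori(m["orientation"]).T@(np.array(p)-m["position"]); print(k,K[0,0]*c[0]/-c[2]+K[0,2],K[1,1]*c[1]/c[2]+K[1,2]-100)
E
```

```text
9.1667 [503.22 421.34 136.36] 22.556322748211063
nS 325.0541723503964 96.68736109589378
nB 195.0537662500671 259.4902928655415
```

View pics/w2.png

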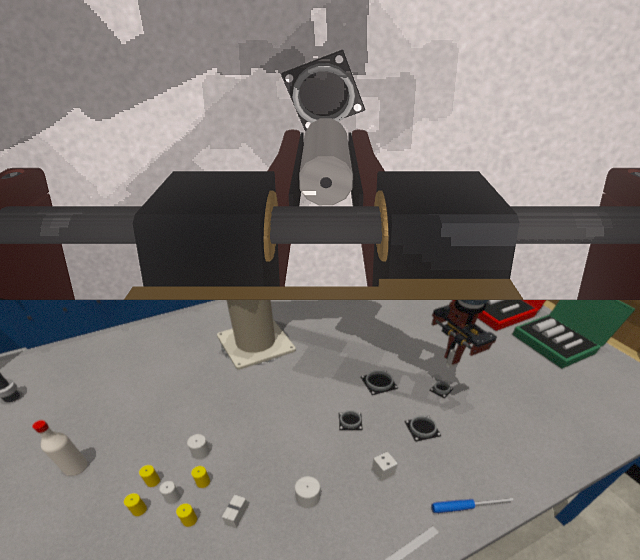

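```bash
cat >> h.py <<'E'
def proj(cam,P):
    m=camera_model(cam); K=np.array(m["mtx"]); c=(np.atleast_2d(P)-m["position"])@ori(m["orientation"])
    return np.c_[K[0,0]*c[:,0]/-c[:,2]+K[0,2],K[1,1]*c[:,1]/c[:,2]+K[1,2]]
def overlay(cam,im,c,r,z,f=4,half=60,col=(0,0,255)):
    t=np.linspace(0,2*np.pi,60); o=proj(cam,[[*c,z]])[0].astype(int)-half; o=np.maximum(o,0)
    cr=cv2.resize(im[o[1]:o[1]+2*half,o[0]:o[0]+2*half],None,fx=f,fy=f)
    for rr in r:
        p=proj(cam,np.c_[c[0]+rr*np.cos(t),c[1]+rr*np.sin(t),0*t+z]); cv2.polylines(cr,[np.int32((p-o+.5)*f)],True,col,1)
    return cr
E
python3 - <<'E'
from h import *
im=get_image("wrist"); 
cv2.imwrite("pics/w3.png",overlay("wrist",im,(503,422),(20,25),18))
E
```

```text
(no output)
```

View pics/w3.png

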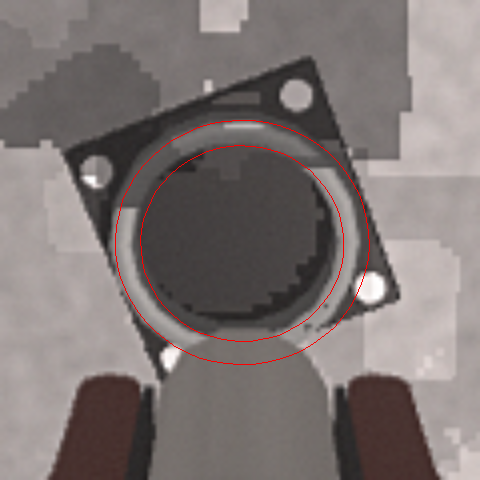

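The close crop shows the rim within about 1–2 mm of the prediction, and the blank is held centrally. The clearance is 8 mm, so I'll lower it.

{"api": "arm_command", "payload": {
  "targets": [
    [-0.5,5,1,0],
    [0,12,0,0],
    [0,18,0,0],
    [0,20,0,0],
    [0,15,0,0],
    [0,10,0,0],
    [0,5,0,0],
    [0,3,0,0],
    [0,2,0,0],
    [0,1.5,0,0],
    [0,1,0,0],
    [0,0.8,0,0],
    [0,0.7,0,0],
    [0,0,0,0],
    [0,0,0,0],
    [0,0,0,0]
  ]
}}

```text
t: 10.55
ee_pos: [502.6, 423.0, 42.4]
orientation: [-1.571, -0.0, -0.0]
ft_force: [0.1, 0.2, -1.0]
width: 22.5
```

{"api": "arm_command", "payload": {
  "targets": [
    [0,0.3,0,0],
    [0,0.3,0,0],
    [0,0,0,0],
    [0,0,0,0]
  ]
}}

```text
t: 10.88
ee_pos: [502.6, 423.0, 42.1]
orientation: [-1.571, -0.0, -0.0]
ft_force: [-2.1, -1.1, 4.9]
width: 22.5
```

{"api": "arm_command", "payload": {
  "targets": [
    [0,0,0,0],
    [0,0,0,0],
    [0,0,0,0],
    [0,0,0,0],
    [0,0,0,0],
    [0,0,0,0],
    [0,0,0,0],
    [0,-3,0,0],
    [0,-7,0,0],
    [0,-14,0,0],
    [0,-22,0,0],
    [0,-22,0,0],
    [0,-16,0,0],
    [0,-10,0,0],
    [0,-6,0,0]
  ],
  "gripper": 68
}}

```text
t: 12.13
ee_pos: [503.3, 423.6, 144.3]
orientation: [-1.569, -0.002, -0.002]
ft_force: [-0.8, 0.2, 1.0]
width: 59.5
```

{"api": "arm_command", "payload": {
  "targets": [
    [0,0,-10,0],
    [0,0,-22,0],
    [0,0,-34,0],
    [0,0,-40,0],
    [0,0,-40,0],
    [0,0,-40,0],
    [0,0,-40,0],
    [0,0,-40,0],
    [0,0,-40,0],
    [0,0,-40,0],
    [0,0,-40,0],
    [0,0,-40,0],
    [0,0,-40,0],
    [0,0,-40,0],
    [0,0,-40,0],
    [0,0,-40,0],
    [0,0,-40,0],
    [0,0,-40,0],
    [0,0,-40,0],
    [0,0,-40,0]
  ]
}}

```text
t: 13.8
ee_pos: [500.7, -324.9, 140.5]
orientation: [-1.57, 0.002, 0.001]
ft_force: [0.9, 0.8, -0.5]
width: 59.7
```

{"api": "arm_command", "payload": {
  "targets": [
    [-1,0,-34,0],
    [-1,0,-28,0],
    [-1,0,-18,0],
    [-1,0,-8,0],
    [-0.5,0,-3,0],
    [0,0,0,0],
    [0,0,0,0],
    [0,0,0,0],
    [0,0,0,0]
  ]
}}

```text
t: 14.55
ee_pos: [498.3, -412.7, 141.7]
orientation: [-1.57, -0.001, 0.001]
ft_force: [0.8, -1.0, 0.8]
width: 59.7
```

```bash
python3 - <<'E'
from h import *
im=get_image("wrist");t=get_image("top"); o=get_obs();print(o["t"],o["ee_pos"].round(2),o["width"])
print(proj("wrist",[[498,-414,50]]))
a=overlay("top",t,(502.5,423),(12,),56,f=10,half=20)
b=cv2.resize(im,(640,400)); c=np.zeros((400,1040-640,3),np.uint8); c[:]=a[:400,:400]
cv2.imwrite("pics/w4.png",cv2.resize(np.hstack([b,c]),(800,308)))
E
```

```text
14.65 [ 498.34 -413.16  141.73] 59.87293170196622
[[324.81986259 208.67774164]]
```

View pics/w4.png

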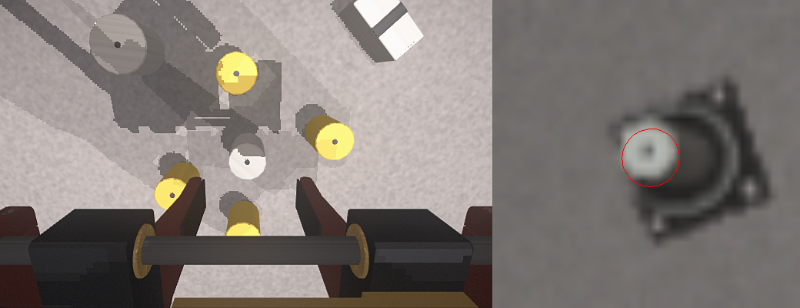

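The left half shows the medium blank's dot at about (322,211), with the yellow ones clear of the fingers. The right half shows the small blank standing in its nest.

{"api": "arm_command", "payload": {
  "targets": [
    [-1,5,-1,0],
    [0,10,0,0],
    [0,18,0,0],
    [0,20,0,0],
    [0,18,0,0],
    [0,14,0,0],
    [0,10,0,0],
    [0,6,0,0],
    [0,3,0,0],
    [0,1.4,0,0],
    [0,0,0,0],
    [0,0,0,0]
  ]
}}

```text
t: 15.65
ee_pos: [497.5, -415.4, 36.9]
orientation: [-1.572, -0.001, -0.001]
ft_force: [-0.3, 0.2, 0.3]
width: 59.7
```

{"api": "arm_command", "payload": {
  "targets": [
    [0,0,0,0],
    [0,0,0,0],
    [0,0,0,0],
    [0,0,0,0],
    [0,0,0,0],
    [0,0,0,0],
    [0,0,0,0],
    [0,0,0,0]
  ],
  "gripper": 0
}}

```text
t: 16.32
ee_pos: [497.0, -415.1, 36.5]
orientation: [-1.571, -0.0, -0.0]
ft_force: [-2.2, 0.4, 5.2]
width: 34.1
```

{"api": "arm_command", "payload": {
  "targets": [
    [0,-4,0,0],
    [0,-10,0,0],
    [0,-18,0,0],
    [0,-24,0,0],
    [0,-20,0,0],
    [0,-14,0,0],
    [0,-7,0,0],
    [0,-3,0,0],
    [0,0,0,0]
  ]
}}

```text
t: 17.07
ee_pos: [497.1, -415.1, 136.6]
orientation: [-1.571, -0.0, -0.0]
ft_force: [-0.9, 0.1, -1.0]
width: 34.5
```

{"api": "arm_command", "payload": {
  "targets": [
    [0,0,5,0],
    [0,0,13,0],
    [-0.5,0,22,0],
    [-0.5,0,30,0],
    [-1,0,35,0],
    [-1,0,35,0],
    [-1,0,35,0],
    [-1,0,35,0],
    [-1,0,35,0],
    [-1,0,35,0],
    [-1,0,35,0],
    [-1,0,35,0],
    [-1,0,35,0],
    [-1,0,35,0],
    [-0.5,0,32,0],
    [-0.5,0,28,0],
    [0,0,20,0],
    [0,0,12,0],
    [0,0,6,0],
    [0,0,0,0]
  ]
}}

```text
t: 18.73
ee_pos: [484.4, 103.8, 135.7]
orientation: [-1.571, -0.001, 0.002]
ft_force: [-0.2, -0.9, -0.3]
width: 34.9
```

{"api": "arm_command", "payload": {
  "targets": [
    [0,0,0,0],
    [0,0,0,0],
    [0,0,0,0],
    [0,0,0,0]
  ]
}}

```text
t: 19.07
ee_pos: [485.0, 102.1, 136.1]
orientation: [-1.571, 0.001, -0.001]
ft_force: [0.2, -0.8, -1.0]
width: 34.3
```

```bash
python3 - <<'E'
from h import *
im=get_image("wrist"); o=get_obs();print(o["t"],o["ee_pos"].round(2),o["width"])
cv2.imwrite("pics/w5.png",overlay("wrist",im,(485,103),(26,31),18,f=3,half=90))
E
```

```text
19.1167 [485.09 102.21 136.2 ] 34.59278590469035
```

View pics/w5.png

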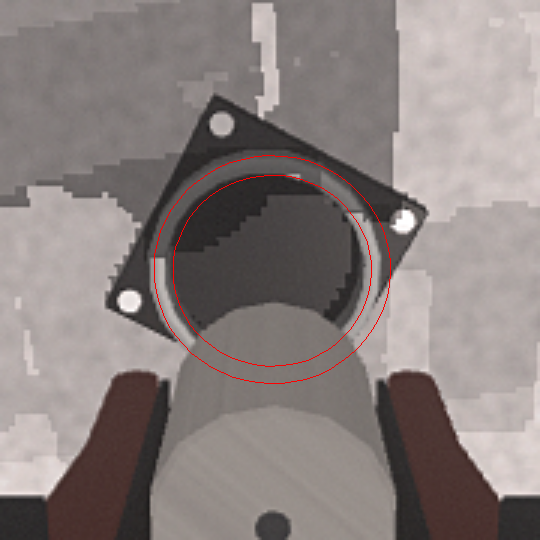

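The rim sits about 1.5 mm left of and 1 mm beyond the prediction, so I'll correct by (-1,+1) and lower.

{"api": "arm_command", "payload": {
  "targets": [
    [-1,5,1,0],
    [0,12,0,0],
    [0,18,0,0],
    [0,20,0,0],
    [0,15,0,0],
    [0,10,0,0],
    [0,5,0,0],
    [0,3,0,0],
    [0,2,0,0],
    [0,1.5,0,0],
    [0,1,0,0],
    [0,0.8,0,0],
    [0,0.7,0,0],
    [0,0,0,0],
    [0,0.3,0,0],
    [0,0,0,0],
    [0,0,0,0]
  ]
}}

```text
t: 20.53
ee_pos: [484.3, 104.0, 42.4]
orientation: [-1.571, -0.001, -0.001]
ft_force: [-0.6, -0.5, 5.8]
width: 34.4
```

{"api": "arm_command", "payload": {
  "targets": [
    [0,0,0,0],
    [0,0,0,0],
    [0,0,0,0],
    [0,0,0,0],
    [0,0,0,0],
    [0,0,0,0],
    [0,0,0,0],
    [0,-3,0,0],
    [0,-7,0,0],
    [0,-14,0,0],
    [0,-22,0,0],
    [0,-22,0,0],
    [0,-16,0,0],
    [0,-10,0,0],
    [0,-6,0,0]
  ],
  "gripper": 100
}}

```text
t: 21.78
ee_pos: [484.6, 104.1, 143.6]
orientation: [-1.57, -0.002, -0.002]
ft_force: [0.8, 0.5, 0.3]
width: 87.6
```

{"api": "arm_command", "payload": {
  "targets": [
    [-2,0,-8,0],
    [-4,0,-18,0],
    [-6,0,-28,0],
    [-7.6,0,-34,0],
    [-7.6,0,-34,0],
    [-7.6,0,-34,0],
    [-7.6,0,-34,0],
    [-7.6,0,-34,0],
    [-7.6,0,-34,0],
    [-7.6,0,-34,0],
    [-7.6,0,-34,0],
    [-6.7,0,-30,0],
    [-5.4,0,-24,0],
    [-4,0,-18,0],
    [-2.2,0,-10,0],
    [-1.4,0,-6,0],
    [-0.5,0,-2,0],
    [0,0,0,0],
    [0,0,0,0],
    [0,0,0,0]
  ]
}}

```text
t: 23.45
ee_pos: [391.1, -311.1, 141.8]
orientation: [-1.57, -0.001, 0.001]
ft_force: [-0.1, 0.2, 0.6]
width: 88.0
```

```bash
python3 - <<'E'
from h import *
im=get_image("wrist");t=get_image("top"); o=get_obs();print(o["t"],o["ee_pos"].round(2),o["width"])
a=overlay("wrist",im,(391,-312),(24,),50,f=4,half=50)
b=overlay("top",t,(484,104),(18,),56,f=10,half=20)
cv2.imwrite("pics/w6.png",np.hstack([a[:400,:400],b[:400,:400]]))
E
```

```text
23.55 [ 391.26 -311.29  141.92] 88.11293138247176
```

View pics/w6.png

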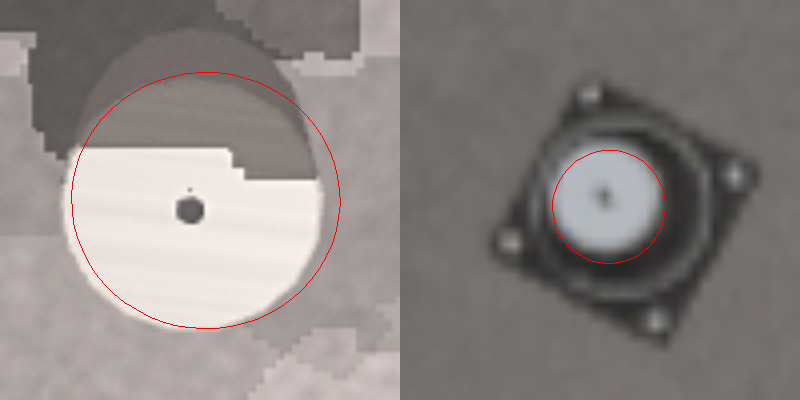

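The left half shows the large blank about 2 mm toward -x. The right half shows the medium blank standing in its nest.

{"api": "arm_command", "payload": {
  "targets": [
    [-1.8,5,-0.5,0],
    [0,10,0,0],
    [0,18,0,0],
    [0,20,0,0],
    [0,18,0,0],
    [0,14,0,0],
    [0,10,0,0],
    [0,6,0,0],
    [0,3,0,0],
    [0,1.7,0,0],
    [0,0,0,0],
    [0,0,0,0]
  ]
}}

```text
t: 24.55
ee_pos: [389.6, -312.8, 36.7]
orientation: [-1.571, -0.001, -0.001]
ft_force: [-0.3, -0.7, 0.3]
width: 88.0
```

{"api": "arm_command", "payload": {
  "targets": [
    [0,0,0,0],
    [0,0,0,0],
    [0,0,0,0],
    [0,0,0,0],
    [0,0,0,0],
    [0,0,0,0],
    [0,0,0,0],
    [0,0,0,0],
    [0,0,0,0]
  ],
  "gripper": 0
}}

```text
t: 25.3
ee_pos: [389.1, -312.5, 36.2]
orientation: [-1.571, 0.0, 0.0]
ft_force: [-0.5, 0.6, 1.7]
width: 46.6
```

{"api": "arm_command", "payload": {
  "targets": [
    [0,-4,0,0],
    [0,-10,0,0],
    [0,-18,0,0],
    [0,-24,0,0],
    [0,-20,0,0],
    [0,-14,0,0],
    [0,-7,0,0],
    [0,-3,0,0],
    [0,0,0,0]
  ]
}}

```text
t: 26.05
ee_pos: [389.3, -312.6, 136.8]
orientation: [-1.571, -0.001, -0.001]
ft_force: [0.1, -0.6, -2.3]
width: 46.7
```

{"api": "arm_command", "payload": {
  "targets": [
    [1.9,0,5,0],
    [4.5,0,12,0],
    [7.4,0,20,0],
    [10.4,0,28,0],
    [12.3,0,33,0],
    [12.3,0,33,0],
    [12.3,0,33,0],
    [12.3,0,33,0],
    [12.3,0,33,0],
    [12.3,0,33,0],
    [12.3,0,33,0],
    [12.3,0,33,0],
    [12.3,0,33,0],
    [12.3,0,33,0],
    [12.3,0,33,0],
    [12.3,0,33,0],
    [11.2,0,30,0],
    [9.7,0,26,0],
    [8.2,0,22,0],
    [6.7,0,18,0]
  ]
}}

```text
t: 27.72
ee_pos: [595.8, 247.4, 134.6]
orientation: [-1.571, 0.0, 0.003]
ft_force: [0.7, -0.7, -3.1]
width: 46.1
```

{"api": "arm_command", "payload": {
  "targets": [
    [4.8,0,13,0],
    [3,0,8,0],
    [1.4,0,4.5,0],
    [0,0,0,0],
    [0,0,0,0],
    [0,0,0,0],
    [0,0,0,0],
    [0,0,0,0]
  ]
}}

```text
t: 28.38
ee_pos: [606.0, 269.2, 136.3]
orientation: [-1.571, 0.001, -0.001]
ft_force: [-0.4, -0.1, -2.8]
width: 46.4
```

```bash
python3 - <<'E'
from h import *
im=get_image("wrist"); o=get_obs();print(o["t"],o["ee_pos"].round(2),o["width"])
cv2.imwrite("pics/w7.png",overlay("wrist",im,(606,270),(32,37),18,f=3,half=90))
E
```

```text
28.4333 [606.01 269.3  136.3 ] 46.515291615447794
```

View pics/w7.png

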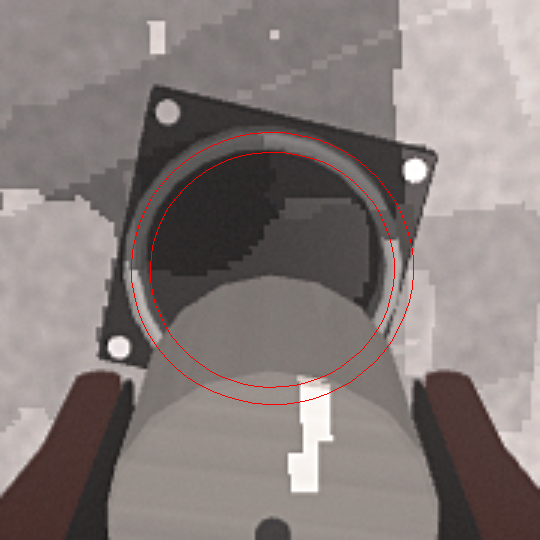

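The rim is about 2 mm left of and 1 mm beyond the prediction. I'll correct halfway and lower.

{"api": "arm_command", "payload": {
  "targets": [
    [-1.5,5,1,0],
    [0,12,0,0],
    [0,18,0,0],
    [0,20,0,0],
    [0,15,0,0],
    [0,10,0,0],
    [0,5,0,0],
    [0,3,0,0],
    [0,2,0,0],
    [0,1.5,0,0],
    [0,1,0,0],
    [0,0.8,0,0],
    [0,0.7,0,0],
    [0,0,0,0],
    [0,0.3,0,0],
    [0,0,0,0],
    [0,0,0,0]
  ]
}}

```text
t: 29.85
ee_pos: [604.7, 271.0, 42.3]
orientation: [-1.571, -0.0, -0.0]
ft_force: [-0.5, 0.1, -0.1]
width: 46.3
```

{"api": "arm_command", "payload": {
  "targets": [
    [0,0.3,0,0],
    [0,0,0,0],
    [0,0,0,0]
  ]
}}

```text
t: 30.1
ee_pos: [604.7, 271.0, 42.2]
orientation: [-1.571, -0.0, -0.0]
ft_force: [-1.3, -0.5, 5.6]
width: 46.5
```

{"api": "arm_command", "payload": {
  "targets": [
    [0,0,0,0],
    [0,0,0,0],
    [0,0,0,0],
    [0,0,0,0],
    [0,0,0,0],
    [0,0,0,0],
    [0,0,0,0],
    [0,-3,0,0],
    [0,-7,0,0],
    [0,-14,0,0],
    [0,-22,0,0],
    [0,-22,0,0],
    [0,-16,0,0],
    [0,-10,0,0],
    [0,-6,0,0]
  ],
  "gripper": 100
}}

```text
t: 31.35
ee_pos: [605.4, 271.3, 144.3]
orientation: [-1.57, -0.002, -0.002]
ft_force: [0.6, 0.2, 1.4]
width: 87.6
```

{"api": "arm_command", "payload": {
  "targets": [
    [1,0,-8,0],
    [2.2,0,-18,0],
    [3.5,0,-28,0],
    [4.2,0,-34,0],
    [4.2,0,-34,0],
    [4.2,0,-34,0],
    [4.2,0,-34,0],
    [4.2,0,-34,0],
    [4.2,0,-34,0],
    [4.2,0,-34,0],
    [4.2,0,-34,0],
    [3,0,-24,0],
    [2.3,0,-18,0],
    [1.5,0,-12,0],
    [0.9,0,-7,0],
    [0.5,0,-3,0],
    [0,0,0,0],
    [0,0,0,0],
    [0,0,0,0],
    [0,0,0,0]
  ]
}}

```text
t: 33.02
ee_pos: [653.0, -118.0, 141.6]
orientation: [-1.571, -0.001, 0.001]
ft_force: [0.3, -0.0, 0.0]
width: 88.2
```

```bash
python3 - <<'E'
from h import *
im=get_image("wrist");t=get_image("top"); o=get_obs();print(o["t"],o["ee_pos"].round(2),o["width"])
a=overlay("wrist",im,(653,-119),(30,),50,f=4,half=50)
b=overlay("top",t,(604.5,271),(24,),56,f=10,half=20)
cv2.imwrite("pics/w8.png",np.hstack([a[:400,:400],b[:400,:400]]))
E
```

```text
33.1167 [ 653.05 -118.27  141.67] 87.65144299501928
```

View pics/w8.png

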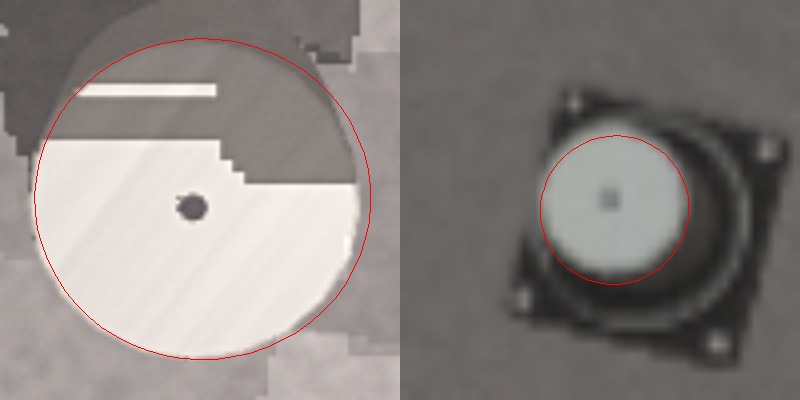

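The left half shows the biggest blank about 1.5 mm toward -x. The right half shows the large blank standing in its nest.

{"api": "arm_command", "payload": {
  "targets": [
    [-1.5,5,-0.5,0],
    [0,10,0,0],
    [0,18,0,0],
    [0,20,0,0],
    [0,18,0,0],
    [0,14,0,0],
    [0,10,0,0],
    [0,6,0,0],
    [0,3,0,0],
    [0,1.4,0,0],
    [0,0,0,0],
    [0,0,0,0]
  ]
}}

```text
t: 34.12
ee_pos: [652.1, -119.7, 37.0]
orientation: [-1.571, -0.001, -0.001]
ft_force: [-0.3, 0.4, 0.1]
width: 87.9
```

{"api": "arm_command", "payload": {
  "targets": [
    [0,0,0,0],
    [0,0,0,0],
    [0,0,0,0],
    [0,0,0,0],
    [0,0,0,0],
    [0,0,0,0],
    [0,0,0,0],
    [0,0,0,0],
    [0,0,0,0]
  ],
  "gripper": 0
}}

```text
t: 34.87
ee_pos: [651.5, -119.6, 36.4]
orientation: [-1.571, 0.0, 0.0]
ft_force: [-1.6, -0.0, 4.0]
width: 58.7
```

{"api": "arm_command", "payload": {
  "targets": [
    [0,-4,0,0],
    [0,-10,0,0],
    [0,-18,0,0],
    [0,-24,0,0],
    [0,-20,0,0],
    [0,-14,0,0],
    [0,-7,0,0],
    [0,-3,0,0],
    [0,0,0,0]
  ]
}}

```text
t: 35.62
ee_pos: [651.4, -119.5, 136.4]
orientation: [-1.571, -0.0, -0.0]
ft_force: [0.0, -0.4, -4.8]
width: 58.6
```

{"api": "arm_command", "payload": {
  "targets": [
    [-3.4,0,5,0],
    [-7.6,0,11,0],
    [-12.4,0,18,0],
    [-16.5,0,24,0],
    [-18.5,0,27,0],
    [-18.5,0,27,0],
    [-18.5,0,27,0],
    [-18.5,0,27,0],
    [-18.5,0,27,0],
    [-18.5,0,27,0],
    [-18.5,0,27,0],
    [-18.5,0,27,0],
    [-18.5,0,27,0],
    [-16.5,0,24,0],
    [-13.7,0,20,0],
    [-11,0,16,0],
    [-8.2,0,12,0],
    [-6.2,0,9,0],
    [-3.5,0,5,0],
    [-2,0,2.5,0]
  ]
}}

```text
t: 37.28
ee_pos: [383.0, 270.3, 135.9]
orientation: [-1.571, -0.0, 0.001]
ft_force: [-0.4, -0.4, -4.7]
width: 58.6
```

{"api": "arm_command", "payload": {
  "targets": [
    [0,0,0,0],
    [0,0,0,0],
    [0,0,0,0],
    [0,0,0,0],
    [0,0,0,0]
  ]
}}

```text
t: 37.7
ee_pos: [384.3, 269.5, 136.2]
orientation: [-1.571, 0.001, -0.001]
ft_force: [-0.8, -0.1, -4.4]
width: 58.4
```

```bash
python3 - <<'E'
from h import *
im=get_image("wrist"); o=get_obs();print(o["t"],o["ee_pos"].round(2),o["width"])
cv2.imwrite("pics/w9.png",overlay("wrist",im,(384,270),(38,43),18,f=3,half=90))
E
```

```text
37.75 [384.29 269.6  136.18] 58.27126692177868
```

View pics/w9.png

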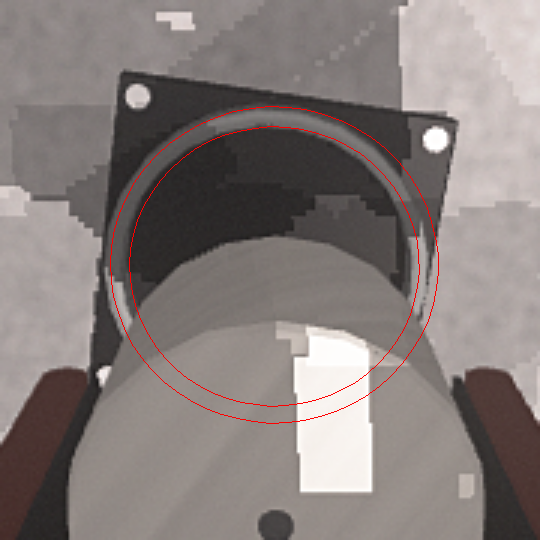

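The rim is about 2 mm left of the prediction and in line fore and aft. I'll correct by -1.5 in x and lower.

{"api": "arm_command", "payload": {
  "targets": [
    [-1.5,5,0.3,0],
    [0,12,0,0],
    [0,18,0,0],
    [0,20,0,0],
    [0,15,0,0],
    [0,10,0,0],
    [0,5,0,0],
    [0,3,0,0],
    [0,2,0,0],
    [0,1.5,0,0],
    [0,1,0,0],
    [0,0.8,0,0],
    [0,0.7,0,0],
    [0,0,0,0],
    [0,0.3,0,0],
    [0,0,0,0],
    [0,0,0,0]
  ]
}}

```text
t: 39.17
ee_pos: [382.7, 270.4, 42.3]
orientation: [-1.57, -0.0, -0.0]
ft_force: [-1.6, -1.3, 3.8]
width: 58.5
```

{"api": "arm_command", "payload": {
  "targets": [
    [0,0,0,0],
    [0,0,0,0],
    [0,0,0,0],
    [0,0,0,0],
    [0,0,0,0],
    [0,0,0,0],
    [0,0,0,0],
    [0,-3,0,0],
    [0,-7,0,0],
    [0,-14,0,0],
    [0,-22,0,0],
    [0,-25,0,0],
    [0,-25,0,0],
    [0,-25,0,0],
    [0,-25,0,0],
    [0,-16,0,0],
    [0,-10,0,0],
    [0,-6,0,0],
    [0,0,0,0],
    [0,0,0,0]
  ],
  "gripper": 100
}}

```text
t: 40.83
ee_pos: [382.2, 270.0, 219.5]
orientation: [-1.571, 0.0, 0.0]
ft_force: [0.0, 0.4, -0.2]
width: 87.9
```

{"api": "arm_command", "payload": {
  "targets": [
    [5,0,-10,0],
    [5,0,-20,0],
    [5,0,-30,0],
    [5,0,-35,0],
    [5,0,-35,0],
    [5,0,-35,0],
    [5,0,-35,0],
    [5,0,-35,0],
    [5,0,-35,0],
    [5,0,-30,0],
    [5,0,-25,0],
    [5,0,-15,0],
    [0,0,-8,0],
    [0,0,0,0],
    [0,0,0,0],
    [0,0,0,0]
  ]
}}

```text
t: 42.17
ee_pos: [441.8, -77.1, 219.4]
orientation: [-1.57, 0.001, 0.001]
ft_force: [-0.6, -0.0, 0.2]
width: 87.5
```

```bash
python3 - <<'E'
from h import *
t=get_image("top"); s=get_image("scene"); o=get_obs();print(o["t"],o["ee_pos"].round(2))
a=cv2.resize(t[140:270,160:490],(800,315)); b=cv2.resize(s[110:290,100:480],(600,284))
c=np.zeros((599,800,3),np.uint8); c[:315]=a; c[315:,:600]=b; cv2.imwrite("pics/end.png",c)
E
```

```text
42.2667 [442.15 -76.85 219.7 ]
```

View pics/end.png

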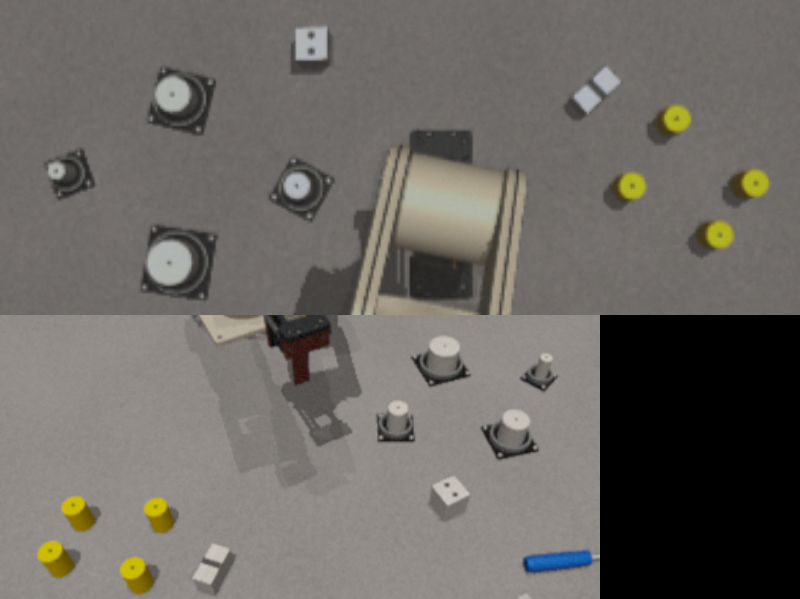

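All four blanks stand upright inside their own rims, and the two blocks and the yellow pieces are where they were.

```bash
python3 -c "
from workcell import *
print(close_job())"
```

```text
the job is handed in; nothing more can be done
None
```

I picked up the four aluminium blanks in order from smallest to largest. Each was lowered into the nest of its own size until the force reading showed contact (about 4–6 N), then released. I handed the job in at about 42 s of the 104 s allowed.

- **Final check:** the last top and scene pictures show all four blanks upright inside their own rims. The two milled blocks and the four yellow look-alikes look unmoved, and the arm is clear of everything.
- **Disagreements:** the top and wrist cameras differed by 1–2.5 mm on positions, so I corrected partway each time; the nests allow 6–8 mm. The finger opening read about 1.5 mm under the true blank diameters throughout.

No check failed, and the hand-in gives no verdict.

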